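# Eject the developed test card and stop it at the mouth

## Robot

A 7-joint arm with a two-finger parallel gripper is mounted at the origin on a cart in front of the work surface, level with it; the furniture and walls round the work are solid. World frame = base frame: x ahead of the robot, y to its left, z up, the work surface at z = 0. Lengths are in m, angles in rad, forces in N, time in s.
With the tool pointing down it reaches from about 0.425 to 0.875 m from the base axis. Payload 4.7 kg.
Tool frame: the origin (TCP) lies on the centre line of the jaws, within the pads' length; the fingertips stand 22 mm ahead of it and the grasp point (between the pads) lies 3 mm ahead of it; z points along the fingers, y is the direction in which the jaws open and shut (so a half turn about z gives the same grasp; the last joint's range is limited). The gripper opens to 87 mm and grips with 3 to 60 N. Pads are 19 mm wide; open, the fingers measure 117 mm over their backs; the gripper's body (75 mm by 190 mm) begins 51 mm behind the grasp point.
Start: joints at [1.355, 0.321, -0.07, 1.45, 0.023, 1.371, -0.057], TCP at [0.148, -0.633, 0.245] pointing down, gripper open.
Joint ranges: [-2.86, 2.86], [-0.3, 2.09], [-1.38, 1.24], [0.06, 2.45], [-1.56, 4.7], [0.09, 2.05], [-2.69, 2.69]. Speed limits (rad/s): [2.57, 2.57, 3.14, 3.14, 3.14, 3.14, 3.14].

## Interface

Orientations are given as a rotation vector (axis times angle).
In Python, from bench import ctrl, imaging, close_job, finder gives the robot as it stands. The module is installed in compiled form; this text tells all that it offers.
- The arm moves only by the shell command python3 -m jog 'ROWS' [FORCE]. ROWS is JSON, a list that holds one entry, the list of rows, each a list of 7 numbers: the shift along the tool's x, y, z in cm, then the turn, a rotation vector about the tool's x, y, z in degrees, then the finger opening in cm, from 0 to 8.7. In form: [[[dx, dy, dz, ax, ay, az, claw], ...]]. A call has 1 to 12 rows; each row shifts and turns the commanded pose from where the row before left it, along the tool's axes as they then stand; what a row does not reach is not made up. A row lasts 1/10 s, in which the tool goes at most 50 mm and 8.59 degrees, less where a joint would pass 70% of its speed; a pose out of reach is approached as far as the arm can. A call is refused whole if a number of a shift passes 5 or a number of a turn 8.59, either way. A call with a gripper value outside its range is refused whole. The fingers move at their own pace and stop on an object; FORCE is the grip in N (left out, the last holds). Time passes only in rows, so rows that do not move let the fingers close. It gives the time, the measured TCP pose, the force and the opening at its end, in the units of the state.
- ctrl.get_state(): the state, without advancing time (a new reading comes with each control period).
- imaging.get_image(name): name is "scene" or "top"; returns a dict with "frame" (480x640x3 uint8, red, green, blue), "intrinsics" (3x3 intrinsics, pixels), "k1" (the pictures are not rectified: a ray, as slopes to the right and down, at radius r is drawn at 1 + k1 r^2 times it, then the intrinsics apply), "pose" (4x4, takes a point from camera to world coordinates). Camera axes: x right, y down, z forward; pixel columns grow to the right and rows downward; lengths in m; the calibration is good to about 2 mm. A picture is of the moment at which its call begins. There is no depth.
- close_job(): hands the job in, once; it reports no verdict.
Trained networks look in the newest picture that a camera, given by its name, has taken for a name from the list of things; names that differ only in an ending like _2 or _b are one class to them, and where a whole thing is asked for, a point or a joint stands for the part that bears it (a point fixed in the world has none). Each returns a list of dicts, best first, with "conf" (0 to 1); they miss things now and then, are a little off and sometimes report something else, mostly with a low value. They report only what shows in the picture. A call takes as long as a camera call.
- finder.trace(label, camera): "region" (480x640 bool, what is visible of it) and "point" ([row, column] as shares, 0 to 1, of the picture: columns of its width, rows of its height, amid what is visible of it).
- finder.spot_point(label, camera): "point" ([row, column] as shares, 0 to 1, of the picture: columns of its width, rows of its height: a listed point, or the origin of a listed thing).
The state is a dict: "time": time; "joint_positions": joint angles; "qd": joint speeds; "joint_torque": joint torques, N m; "position": TCP position; "tool_rot": TCP orientation; "ft_force": force on the tool from outside, world axes, zero at the start; "torque": the same for the moment, N m; "grip_width": opening from 0.0 (shut) to 1.0 (fully open).
Only numpy, scipy, OpenCV 4.12 (cv2) and the standard library are available. Lean on these libraries where they do the work, as an engineer would, in place of code of your own. Each camera call takes 0.05 s, during which the arm holds its last target. There are 200 camera calls.

## Task

The test card in the little card incubator is ready to be read. Press the eject key right down with one fingertip and, with the other finger, stop the card as it slides out so that it lies flat and about half out of the mouth instead of sliding away down the chute. Do not grip or lift the card, leave the other things where they are, and finish holding: keep the key down and the card stopped against the finger.

Things in the scene. Friction and masses are not known exactly. Their poses are not given: they have to be found in the camera images.
- card_incubator: white card incubator, fixed to the desk, 184 mm deep, 110 wide, 74 high at the back, 51 round the covered lane. Origin on the desk under the mouth of the card lane; x points back into the machine along the lane (the card leaves toward -x, over tongue and chute to a used-card tray that ends at x = -168 mm), y to the left as one faces the mouth (body from y = -70 to 40), z up
- mouth (a point): point on the level steel lane floor in the middle of the mouth, at the incubator's (0, 0, 40) mm; axes as the incubator's
- tongue_edge (a point): middle of the outer edge of the tongue, at the incubator's (-26, 0, 40) mm: the lane floor goes on this far out of the mouth, 38 mm wide and without side walls; then a slippery chute falls at 31 degrees to the tray. The space above is free. A card whose centre passes this edge tips and slides away
- key_top (a point): centre of the top of the eject key, a grey ribbed block 38 mm (along x) by 30 mm (y) in a pod right of the tongue; with the key up at the incubator's (-45, -43, 54) mm. It moves with the key. Right down it is 2 mm above the lane floor and 4 mm above the pod, so another fingertip at the same height over the tongue stands in the way of the 8 mm thick card
- eject_key (a joint): how far the eject key is pressed, m: 0 up, 0.012 right down at its stop. It springs back (2.5 N at the top, 4.3 N at the bottom). A steel gate that moves with it stands 6 mm up through the lane floor just inside the mouth, in front of the card; at 6 to 7 mm the card is free. If the key is let go the gate rises under the card
- pusher (a joint): travel of the damped spring pusher behind the card, m: 0 at the start, 0.080 fully out. It presses the card toward the mouth with 1 to 2 N all the time; once the gate is down it drives the card out at 30 to 45 mm/s, and if nothing stops the card it goes over the edge of the tongue after about 2 s
- test_card: white plastic test card, 72 x 20 x 8 mm, loose in the lane under a clear cover. Origin at the centre of its underside; its long axis is its own y, which lies along the lane. At the start its centre is about 43 mm inside the mouth; half out, its centre is at the mouth and its front end 36 mm in front of the mouth.
- used_card: a like card, lying in the used-card tray; leave it
- dropper_white: dropper bottle with white tip, 28 mm wide, 68 mm high, standing to the left of the incubator; origin at the centre of its underside; leave it
- dropper_blue: dropper bottle with blue tip, 28 mm wide, 68 mm high, standing to the left of the incubator; origin at the centre of its underside; leave it
- marker: marker pen, 15 x 121 x 16 mm, lying on the desk at the right in front of the incubator, long axis its own y; leave it

How it is judged:
On the way, in this order (a step that is already met when the one before it is completed fails the run):
1. the eject key is pressed (value of joint eject_key above 0.005 m).
2. with the key held down, the card has slid out of the mouth and runs against a finger (value of joint eject_key above 0.008 m and contact force between the fingers and test_card above 0.3 N and x of test_card in the frame of card_incubator below 0.016 m), for 0.3 s.
At the end, for the whole second after the job is handed in: The eject key is held more than 8 of its 12 mm down; the card lies flat (within 7 degrees) and still on the lane floor, its centre within 16 mm of the mouth (front end 20 to 52 mm out), and presses against a finger with more than 0.3 N (all of step 2 and x of test_card in the frame of card_incubator above -0.016 m and z of test_card in the frame of card_incubator between 0.037 and 0.045 m and angle between test_card's own z axis and vertical below 0.12 rad and linear speed of test_card below 0.01 m/s); the arm keeps its last pose, push and grip.
It fails at once if the card is lifted more than 12 mm off the lane floor (z of test_card in the frame of card_incubator above 0.052 m).
It fails at once if the card slides away: its centre gets more than 24 mm past the mouth (x of test_card in the frame of card_incubator below -0.024 m).
It fails at once if the key is let go (less than 4 mm down) with the card over the gate (value of joint eject_key below 0.004 m and x of test_card in the frame of card_incubator below 0.03 m).
It fails at once if the card is squeezed with more than 15 N (contact force between the fingers and test_card above 15 N).
It fails at once if the used card, a bottle or the marker is moved more than 15 mm (distance of any of used_card, dropper_white, dropper_blue, marker from where it was at the start of the episode above 0.015 m).
It also fails if it takes over 29 s, if anything falls off the work surface, if the arm or the gripper's body presses on something with over 40 N, if the wrist force passes 120 N, or if a joint passes its speed limit or range.

## Working session

There is one attempt and no reset: what is moved stays moved. The work goes in short steps, Python scripts to look and compute and a shell command to move; the robot and the scene stay as the last step left them, time stands still between calls to the robot, and variables do not carry over. Pictures are saved under pics/ and viewed, about 8 in all and at most 12, crops included, and the job is handed in when it is done.

```bash
mkdir -p pics
cat > h.py <<'E'
import numpy as np, cv2
from bench import ctrl, imaging, close_job, finder
def ray(im,u,v):
    K=im["intrinsics"];k=im["k1"];d=np.array([(u-K[0][2])/K[0][0],(v-K[1][2])/K[1][1]]);s=d.copy()
    for _ in range(20): s=d/(1+k*(s@s))
    T=np.array(im["pose"]);return T[:3,3],T[:3,:3]@np.array([s[0],s[1],1])
def onz(im,u,v,z):
    o,d=ray(im,u,v);return o+d*(z-o[2])/d[2]
def proj(im,p):
    T=np.array(im["pose"]);c=T[:3,:3].T@(np.asarray(p)-T[:3,3]);s=c[:2]/c[2];s=s*(1+im["k1"]*(s@s));K=np.array(im["intrinsics"])
    return K[0,0]*s[0]+K[0,2],K[1,1]*s[1]+K[1,2]
def save(im,n): cv2.imwrite('pics/'+n,cv2.cvtColor(im["frame"],cv2.COLOR_RGB2BGR))
E
python3 - <<'E'
from h import *
Z=dict(card_incubator=0,mouth=.04,tongue_edge=.04,key_top=.054,test_card=.04,used_card=.0,dropper_white=0,dropper_blue=0,marker=0)
for c in("scene","top"):
    im=imaging.get_image(c);save(im,c+'0.png');print(c,np.round(im["pose"],3).tolist())
    for n,z in Z.items():
        for r in finder.spot_point(n,c)[:2]:
            v,u=r["point"][0]*480,r["point"][1]*640
            print(n,round(r["conf"],2),round(u),round(v),np.round(onz(im,u,v,z),4))
s=ctrl.get_state();print(s)
E
```

```text
scene [[0.896, -0.351, 0.271, 0.319], [-0.443, -0.684, 0.58, -0.387], [-0.018, -0.64, -0.769, 0.731], [0.0, 0.0, 0.0, 1.0]]
card_incubator 0.97 314 237 [0.5699 0.1645 0.    ]
card_incubator 0.53 239 245 [0.453  0.2072 0.    ]
mouth 0.87 314 223 [0.5696 0.1611 0.04  ]
mouth 0.67 298 226 [0.5442 0.1671 0.04  ]
tongue_edge 0.95 298 224 [0.5452 0.1701 0.04  ]
tongue_edge 0.25 298 188 [0.5807 0.2439 0.04  ]
key_top 0.61 289 240 [0.5142 0.136  0.054 ]
used_card 0.97 241 244 [0.4567 0.2077 0.    ]
dropper_white 0.7 298 191 [0.5927 0.2742 0.    ]
dropper_white 0.63 241 246 [0.4554 0.2018 0.    ]
dropper_blue 0.8 341 187 [0.6649 0.2469 0.    ]
marker 0.62 264 310 [ 0.4409  0.0707 -0.    ]
top [[-0.004, -0.992, 0.128, 0.445], [-1.0, 0.004, -0.002, 0.144], [0.001, -0.128, -0.992, 1.037], [0.0, 0.0, 0.0, 1.0]]
card_incubator 0.67 318 244 [0.5689 0.158  0.    ]
mouth 0.63 317 244 [0.5647 0.1589 0.04  ]
tongue_edge 0.6 308 257 [0.5439 0.1727 0.04  ]
key_top 0.79 333 277 [0.5097 0.133  0.054 ]
key_top 0.61 294 313 [0.4539 0.1939 0.054 ]
dropper_white 0.62 247 235 [0.5841 0.2755 0.    ]
dropper_blue 0.75 263 185 [0.6707 0.2499 0.    ]
dropper_blue 0.23 310 259 [0.5436 0.1712 0.    ]
marker 0.79 371 327 [0.4305 0.0699 0.    ]
{'time': 1.0, 'joint_positions': array([ 1.35508522,  0.32097387, -0.07009189,  1.45050458,  0.02260272,
        1.37077433, -0.05689019]), 'qd': array([ 5.46108776e-04, -2.79812783e-04, -1.62805874e-03,  2.53731840e-04,
        1.63151672e-03,  4.56998300e-04, -9.70066331e-05]), 'joint_torque': array([ 7.15892565e-05, -4.91109109e+01, -4.03278871e-01, -3.12775612e+01,
       -6.36176323e-02,  3.36139253e-02,  9.20475941e-06]), 'position': array([ 0.14804277, -0.63294232,  0.24460115]), 'tool_rot': array([ 3.12074046e+00,  3.60211391e-01, -5.24518122e-05]), 'ft_force': array([-0.38882286,  0.34643609, -0.0929908 ]), 'torque': array([-0.00402124,  0.08376572,  0.00883035]), 'grip_width': 1.0014965467265566}
```

Run:
```python
import cv2
a=cv2.imread('pics/scene0.png')[140:340,180:420];b=cv2.imread('pics/top0.png')[150:350,210:410]
cv2.imwrite('pics/s1.png',cv2.resize(a,None,fx=3.2,fy=3,interpolation=2));cv2.imwrite('pics/t1.png',cv2.resize(b,None,fx=3,fy=3,interpolation=2))
```

```text
(no output)
```

View pics/s1.png

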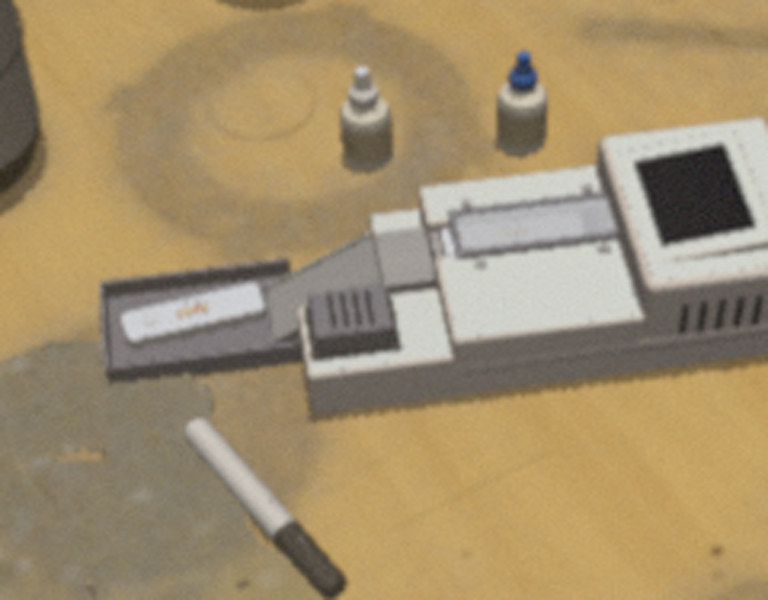

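View pics/t1.png

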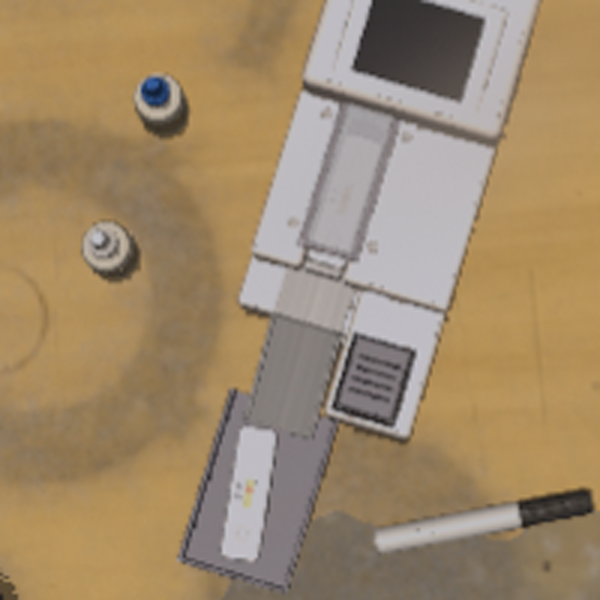

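The pictures show the incubator with its lane at about −15° yaw. The tongue edge is near (313,258) in top and (298,227) in scene. The key is near (335,277) in top and (289,244) in scene, with the card behind the mouth. I'll now fit the planar pose.

```bash
cat > fit.py <<'E'
from h import *
from scipy.optimize import least_squares
A=imaging.get_image("top");B=imaging.get_image("scene")
P=[(A,317,244,0,0,40),(A,312,258,-26,0,40),(A,294.3,235.7,0,40,51),(A,358.3,252.7,0,-70,51),(A,334.5,276.8,-45,-43,54),
(B,314,223,0,0,40),(B,298.1,226,-26,0,40),(B,311.6,202.3,0,40,51),(B,320.6,251.7,0,-70,51),(B,289,243.5,-45,-43,54)]
def W(q,p):
    c,s=np.cos(q[2]),np.sin(q[2]);return np.array([q[0]+c*p[0]-s*p[1],q[1]+s*p[0]+c*p[1],p[2]])
f=lambda q:np.concatenate([np.array(proj(i,W(q,np.array(p)/1e3)))-(u,v) for i,u,v,*p in P])
for S in (P,P[:5],P[5:]):
    g=lambda q:np.concatenate([np.array(proj(i,W(q,np.array(p)/1e3)))-(u,v) for i,u,v,*p in S])
    r=least_squares(g,[.56,.16,-.26],x_scale=[.01,.01,.1],loss='soft_l1');print(np.round(r.x,4),np.degrees(r.x[2]))
    print(np.round(g(r.x).reshape(-1,2),1).tolist()); print('target',W(r.x,np.array([-.0455,-.0215,.054])))
E
python3 fit.py
```

```text
[ 0.5675  0.1587 -0.293 ] -16.787649225490743
[[-0.3, -1.9], [0.1, -0.5], [-1.7, -1.6], [0.5, 1.0], [-0.0, -0.9], [-0.4, 1.5], [-0.6, 0.7], [-2.1, -0.4], [0.3, 2.5], [-0.1, -0.1]]
target [0.51771859 0.1512491  0.054     ]
[ 0.566   0.1588 -0.2767] -15.851178100826921
[[-0.4, -1.0], [0.2, 0.5], [-1.9, -0.2], [0.6, 1.3], [0.5, -0.3]]
target [0.5163569  0.15054251 0.054     ]
[ 0.5691  0.1593 -0.3136] -17.965818916353605
[[0.3, 0.9], [0.2, -0.1], [-0.9, -1.1], [0.1, 1.9], [0.0, -1.1]]
target [0.51922219 0.15289771 0.054     ]
```

```bash
python3 -m jog '[[[0,0,0,0,0,7.3,2.8],[0,0,0,0,0,7.3,2.8],[0,0,0,0,0,7.3,2.8],[0,0,0,0,0,7.3,2.8],[2.6,-3.69,0,0,0,0,2.8],[2.6,-3.69,0,0,0,0,2.8],[2.6,-3.69,0,0,0,0,2.8],[2.6,-3.69,0,0,0,0,2.8],[2.6,-3.69,0,0,0,0,2.8],[2.6,-3.69,0,0,0,0,2.8],[2.6,-3.69,0,0,0,0,2.8],[2.6,-3.69,0,0,0,0,2.8]]]' 20
python3 -m jog '[[[2.6,-3.69,0,0,0,0,2.8],[2.6,-3.69,0,0,0,0,2.8],[0,0,0,0,0,0,2.8]]]'
python3 -c "
from h import *
from scipy.spatial.transform import Rotation as R
s=ctrl.get_state();print(R.from_rotvec(s['tool_rot']).as_matrix().round(3),s['joint_positions'].round(2))"
```

```text
time: 2.3
position: [0.4307, -0.4054, 0.2449]
tool_rot: [3.11, -0.438, 0.001]
ft_force: [1.2, 0.1, 0.3]
grip_width: 0.323
time: 2.6
position: [0.506, -0.3424, 0.2447]
tool_rot: [-3.109, 0.419, -0.005]
ft_force: [0.5, -0.1, 0.2]
grip_width: 0.32
[[ 0.964 -0.265  0.004]
 [-0.265 -0.964  0.004]
 [ 0.003 -0.005 -1.   ]] [ 0.79  0.25 -0.29  1.55  0.07  1.35 -1.34]
```

```bash
python3 -m jog '[[[-1,-4,0,0,0,0,2.8],[-1,-4,0,0,0,0,2.8],[-1,-4,0,0,0,0,2.8],[-1,-4,0,0,0,0,2.8],[-1,-4,0,0,0,0,2.8],[-1,-4,0,0,0,0,2.8],[-1,-4,0,0,0,0,2.8],[-1,-4,0,0,0,0,2.8],[-1,-4,0,0,0,0,2.8],[-1,-4,0,0,0,0,2.8],[-1,-4,0,0,0,0,2.8],[-1,-4,0,0,0,0,2.8]]]'
python3 -m jog '[[[0,0,4,0,0,0,2.8],[0,0,4,0,0,0,2.8],[0,0,2,0,0,0,2.8],[0,0,0,0,0,0,2.8]]]'
python3 - <<'E'
from h import *
from scipy.spatial.transform import Rotation as R
s=ctrl.get_state();M=R.from_rotvec(s['tool_rot']).as_matrix();print(M.round(3),s['joint_positions'].round(2))
q=np.array([.5165,.151]);d=np.append(q-s['position'][:2],0);print('tool shift to go cm',(M.T@d*100).round(2))
E
```

```text
time: 3.8
position: [0.517, 0.1454, 0.2448]
tool_rot: [3.11, -0.439, 0.002]
ft_force: [0.8, 0.2, 0.2]
grip_width: 0.32
time: 4.2
position: [0.5148, 0.1432, 0.1414]
tool_rot: [3.109, -0.438, -0.01]
ft_force: [-0.1, -1.0, -0.3]
grip_width: 0.32
[[ 0.961 -0.276 -0.006]
 [-0.276 -0.961 -0.001]
 [-0.006  0.003 -1.   ]] [ 0.28  0.21 -0.66  1.84  0.14  1.14 -2.29]
tool shift to go cm [-0.05 -0.8  -0.  ]
```

```bash
python3 -m jog '[[[0,-0.8,2,0,0,0,2.8],[0,0,2,0,0,0,2.8],[0,0,0,0,0,0,2.8],[0,0,0,0,0,0,2.8]]]'
python3 - <<'E'
from h import *
from scipy.spatial.transform import Rotation as R
s=ctrl.get_state();M=R.from_rotvec(s['tool_rot']).as_matrix();p=s['position']
for c,(x,y) in(("scene",(220,160)),("top",(240,180))):
    im=imaging.get_image(c);g=im["frame"].copy()
    w=s['grip_width']*.087/2+.0075
    for k in(1,-1):
        t=p+M@np.array([0,k*w,.022]);u=proj(im,t);print(c,k,t.round(4),np.round(u,1))
    big=cv2.resize(g[y:y+140,x:x+160],None,fx=4.5,fy=4,interpolation=2)
    cv2.imwrite(f'pics/{c}2.png',big[:,:,::-1])
    for n in('key_top','mouth','tongue_edge'):
        for r in finder.spot_point(n,c)[:1]: print(n,r['conf'],r['point'][1]*640,r['point'][0]*480)
E
```

```text
time: 4.6
position: [0.5201, 0.1519, 0.1059]
tool_rot: [-3.111, 0.439, -0.002]
ft_force: [-0.1, 0.6, 0.2]
grip_width: 0.325
scene 1 [0.5141 0.1311 0.0839] [288.8 230. ]
scene -1 [0.5261 0.1727 0.0839] [284.7 209. ]
key_top 0.91 288.576 242.59199999999998
mouth 0.71 313.6 223.392
tongue_edge 0.74 294.912 230.39999999999998
top 1 [0.5141 0.1311 0.0839] [334.3 273.1]
top -1 [0.5261 0.1727 0.0839] [307.2 265.4]
```

View pics/scene2.png

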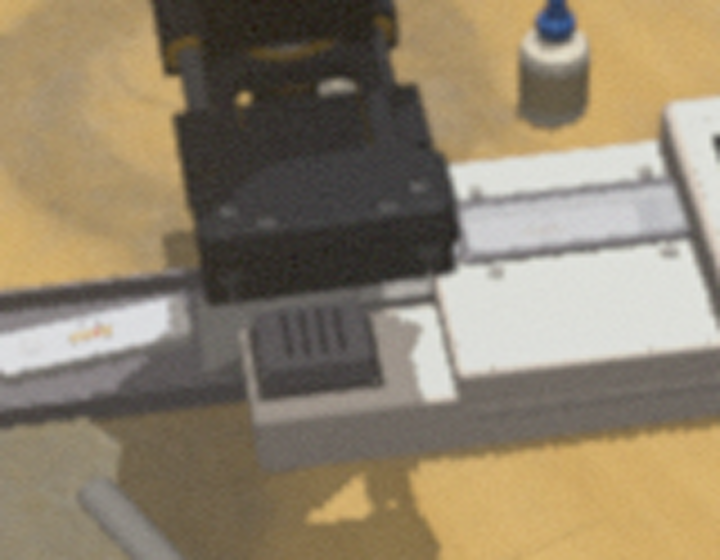

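The scene view shows the gripper body over the tongue with the key (crop 315,335) in front of it. The fingertips are hidden, but they project to the intended places. I'll go lower, then press.

```bash
python3 -m jog '[[[-0.3,0,1,0,0,0,2.8],[0,0,1,0,0,0,2.8],[0,0,0,0,0,0,2.8],[0,0,0,0,0,0,2.8],[0,0,0,0,0,0,2.8]]]'
```

```text
time: 5.5
position: [0.5165, 0.153, 0.0845]
tool_rot: [-3.111, 0.438, 0.0]
ft_force: [0.0, 0.4, 0.2]
grip_width: 0.322
```

```bash
python3 -m jog '[[[0,0,0.7,0,0,0,2.8],[0,0,0.7,0,0,0,2.8],[0,0,0.7,0,0,0,2.8],[0,0,0,0,0,0,2.8],[0,0,0,0,0,0,2.8]]]'
```

```text
time: 6.0
position: [0.5173, 0.1532, 0.0643]
tool_rot: [-3.111, 0.438, -0.003]
ft_force: [-1.2, -0.3, 8.2]
grip_width: 0.323
```

```bash
python3 -m jog '[[[0,0,0,0,0,0,2.8],[0,0,0,0,0,0,2.8],[0,0,0,0,0,0,2.8],[0,0,0,0,0,0,2.8],[0,0,0,0,0,0,2.8],[0,0,0,0,0,0,2.8],[0,0,0,0,0,0,2.8],[0,0,0,0,0,0,2.8],[0,0,0,0,0,0,2.8],[0,0,0,0,0,0,2.8]]]'
cat > look.py <<'E'
from h import *
import sys
for c,(x,y) in(("scene",(220,160)),("top",(240,180))):
    im=imaging.get_image(c);g=im["frame"]
    cv2.imwrite(f'pics/{c}{sys.argv[1]}.png',cv2.resize(g[y:y+140,x:x+160],None,fx=4,fy=4,interpolation=2)[:,:,::-1])
    for r in finder.trace('test_card',c)[:2]:
        v,u=r["point"][0]*480,r["point"][1]*640;print(c,round(r['conf'],2),u,v,onz(im,u,v,.048).round(4),r['region'].sum())
print(ctrl.get_state()['ft_force'].round(2),ctrl.get_state()['position'].round(4))
E
python3 look.py 3
```

```text
time: 7.0
position: [0.5172, 0.1531, 0.0643]
tool_rot: [-3.111, 0.438, -0.003]
ft_force: [-1.4, 0.0, 8.0]
grip_width: 0.324
scene 0.54 319.424 219.79199999999997 [0.5772 0.157  0.048 ] 35
[-1.09 -0.16  8.15] [0.5172 0.1532 0.0643]
```

View pics/scene3.png

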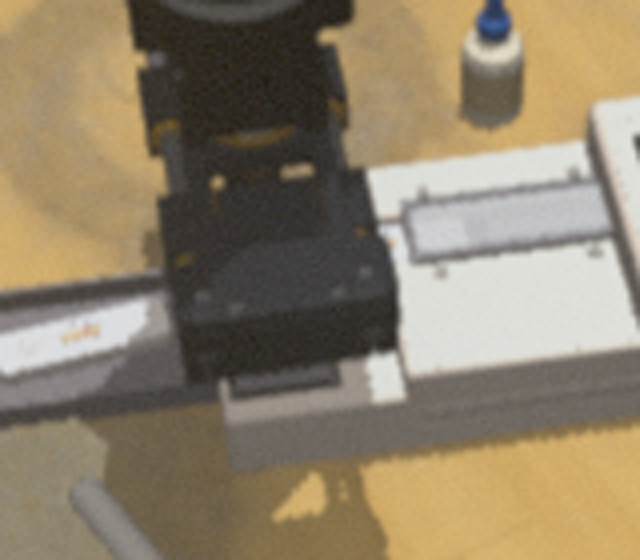

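View pics/top3.png

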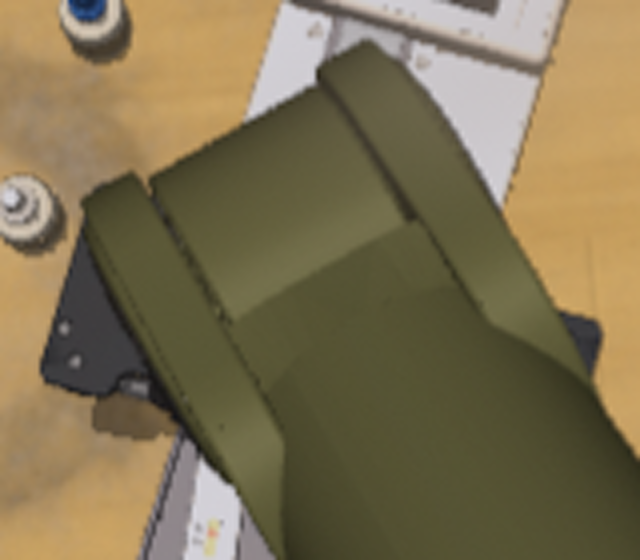

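```bash
python3 -m jog '[[[0,0,0,0,0,0,2.8],[0,0,0,0,0,0,2.8],[0,0,0,0,0,0,2.8],[0,0,0,0,0,0,2.8],[0,0,0,0,0,0,2.8]]]'
python3 - <<'E'
from h import *
im=imaging.get_image("scene");a=-.285
for u,v in((336,219),(323,221)):
    p=onz(im,u,v,.048)[:2]-[.567,.1588];print(np.array([[np.cos(a),np.sin(a)],[-np.sin(a),np.cos(a)]])@p)
cv2.imwrite('pics/s4.png',cv2.resize(im["frame"][190:240,300:390],None,fx=8,fy=8,interpolation=2)[:,:,::-1])
E
```

```text
time: 7.7
position: [0.5173, 0.1531, 0.0643]
tool_rot: [-3.111, 0.438, -0.003]
ft_force: [-0.6, 0.6, 8.5]
grip_width: 0.32
[ 0.03659049 -0.00216908]
[ 0.0154673  -0.00241511]
```

View pics/s4.png

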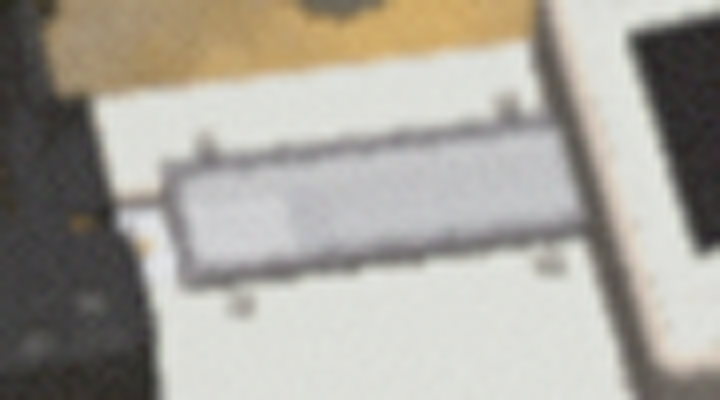

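```bash
python3 -c "
from bench import close_job
print(close_job())"
```

```text
the job is handed in; nothing more can be done
None
```

I pressed the eject key to its stop with one finger, and the other finger stopped the card about half out of the mouth. I handed the job in at about 7.7 s of the 29 s, with both fingers still holding.

- **Key:** the fingertips were at about 42 mm height with about 8 N upward on the tool. That is more than the 4.3 N spring, so the key is at its stop.
- **Card position:** in the last scene picture the card's rear end was about 37 mm inside the mouth. That puts its centre within 1–2 mm of the mouth, and it was still there 0.7 s after the picture before.
- **Card against the finger:** this rests mostly on the card stopping where the finger stands. The measured sideways force was 0.6–1.4 N toward the robot, with noise of about ±0.5 N, so it is weaker evidence.
- **Not seen:** the gripper hid the fingertip contact and the front of the card in both pictures. The card finder missed the card in the top view.
- **Other things:** the used card, both bottles and the marker looked untouched wherever they showed in the pictures. The gripper hid some of them in part, and I did not re-measure their positions.

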